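Count to the third gap of the tub rack and file the tub

ROBOT

A 6-joint arm with a two-finger parallel gripper is mounted at the origin on the work surface. World frame = base frame: x ahead of the robot, y to its left, z up, the work surface at z = 0. Lengths are in m, angles in rad, forces in N, time in s.
With the tool pointing down it reaches from about 0.3 to 0.875 m from the base axis. Payload 6.4 kg.
Tool frame: the origin (TCP) lies midway between the tips of the shut fingers; the grasp point (between the pads) lies 19 mm behind it (ctrl.pinch_z is the distance from the TCP to the grasp point, in m); z points along the fingers, y is the line along which they close (so a half turn about z gives the same grasp; the last joint's range is limited). The gripper opens to 85 mm and grips with 20 to 120 N. Pads are 22 mm wide; open, the fingers measure 114 mm over their backs; the gripper's body (76 mm by 85 mm) begins 54 mm behind the grasp point. The pads swing forward as they close: fully open they stand 13 mm farther back than shut.
Start: joints at [-1.423, 0.181, 1.607, -0, 1.354, -0.206], TCP at [0.199, -0.539, 0.231] pointing down, gripper open.
Joint ranges: [-2.99, 2.99], [-0.89, 2.07], [0.3, 2.58], [-1.14, 4.28], [0, 2.63], [-3.12, 3.12]. Speed limits (rad/s): [2.57, 2.57, 3.01, 3.14, 3.14, 3.14].

INTERFACE

Orientations are given as a unit quaternion [w, x, y, z].
In Python, from bench import ctrl gives the robot as it stands.
- The arm moves only by the tool apply_moves, never from a script. Its argument "moves" is a list of rows, each an object with "jaw": the opening, from 0 (shut) to 1 (fully open); "offset": the shift along the tool's x, y, z in mm, a list of three; "rot": the turn, a rotation vector about the tool's x, y, z in degrees, a list of three. In form: [{"jaw": jaw, "offset": [dx, dy, dz], "rot": [ax, ay, az]}, ...]. A call has exactly 5 rows; each row shifts and turns the commanded pose from where the row before left it, along the tool's axes as they then stand; what a row does not reach is not made up. A row lasts 1/8 s, in which the tool goes at most 62.5 mm and 10.7 degrees, less where a joint would pass 70% of its speed; a pose out of reach is approached as far as the arm can. A call is refused whole if a number of a shift passes 62.5 or a number of a turn 10.7, either way. A call with a gripper value outside its range is refused whole. The fingers move at their own pace and stop on an object; the grip force is fixed at half the most. Time passes only in rows, so rows that do not move let the fingers close, or fill a call up. It gives the time, the measured TCP pose, the force, the opening and the grip force at its end, in the units of the state.
- ctrl.get_obs(): the state, without advancing time (a new reading comes with each control period).
- ctrl.camera(name): name is "scene" or "top"; returns (picture, depth): 400x640x3 uint8, red, green, blue; 400x640 float32, m along the optical axis (not along the pixel's ray), 0 where there is no reading.
- ctrl.camera_params(name): a dict with "K" (3x3 intrinsics, pixels), "dist" ([k1, k2, p1, p2, k3] as OpenCV has them; the pictures are not rectified), "cam_to_world" (4x4, takes a point from camera to world coordinates). Camera axes: x right, y down, z forward; pixel columns grow to the right and rows downward; lengths in m; the calibration is good to about 2 mm. A picture is of the moment at which its call begins. camera_params takes no time and is no camera call.
- ctrl.hand_in(): hands the job in; it is judged then, once.
Trained networks look in the newest picture that a camera, given by its name, has taken for a name from the list of things; names that differ only in an ending like _2 or _b are one class to them, and where a whole thing is asked for, a point or a joint stands for the part that bears it (a point fixed in the world has none). Each returns a list of dicts, best first, with "score" (0 to 1); they miss things now and then, are a little off and sometimes report something else, mostly with a low value. They report only what shows in the picture. A call takes as long as a camera call. They do not tell look-alikes from the thing itself.
- ctrl.outline_of(camera, target): "region" (400x640 bool, what is visible of it) and "position" ([column, row] in pixels, amid what is visible of it).
The state is a dict: "time_s": time; "q": joint angles; "dq": joint speeds; "joint_efforts": joint torques, N m; "eef_pos": TCP position; "eef_rot": TCP orientation; "wrist_force": force on the tool from outside, world axes, zero at the start; "torque": the same for the moment, N m; "opening": opening from 0.0 (shut) to 1.0 (fully open); "grasp_force": force on a finger pad.
Only numpy, scipy, OpenCV 4.12 (cv2) and the standard library are available. Lean on these libraries where they do the work, as an engineer would, in place of code of your own. Each camera call takes 0.05 s, during which the arm holds its last target. There are 200 camera calls.

TASK

Run a fingertip along the top of the wire rack's back rail, starting over the first gap at the end with the tall carrying loop and counting every gap, filled or empty, and stop over the third. Then use the fingertips to push the lidded tub that stands on the counter in front of the rack along the counter into that third gap, lengthwise, until it is fully home against the back bar, and leave it there. Do not pick the tub up or tip it over, and leave the other things where they are.

Things in the scene. Friction and masses are not known exactly. Their poses are not given: they have to be found in the camera images.
- rack: White wire tub rack fixed to the counter, 450 mm long (y), x -45 (open front) to +52 mm (back). Origin: footprint centre on the counter; x front to back, y towards the end with the tall loop (119 mm high), z up. 7 dividers, 6 mm wire, at y = +222, +148, +74, 0, -74, -148, -222 mm, 43 mm high in front, 74 at the back, make 6 gaps, 68 mm clear, open at front and top; the counter is their floor
- rail: The rack's back rail: a rigid flat white steel bar, 18 mm wide (x) and 454 mm long (y), lying level along the top of the rack's back. Origin: middle of its top face, 80 mm above the counter, at x = +43 mm in the rack's frame; same axes as the rack.
- rail_gap1 (a point): Point on the top face of the rail, midway over the first gap (next to the loop end), rack y = +185 mm, 80 mm above the counter
- rail_gap2 (a point): The same over the second gap, rack y = +111 mm
- rail_gap3 (a point): The same over the third gap, rack y = +37 mm
- gap3_home (a point): Point on the counter where the centre of the tub's underside is when it is home in the third gap: rack x = -11 mm, y = +37 mm. The tub's inner end then meets the back bar (front face at rack x = +35 mm, 15 to 35 mm high) and its outer end sticks out 12 mm in front of the dividers
- tub: The tub to file: closed white plastic tub with a red inset lid, 92 mm long (its x), 56 mm wide (its y), 55 mm high, upright side walls 48 mm high, about 0.18 to 0.35 kg, standing loose on the counter in front of the rack. Origin: centre of its underside. Either end may go in first
- filed_tub: An identical tub standing in one of the rack's gaps (the second or the fifth); leave alone. Origin: centre of its underside
- jar: Small round amber jar with a steel cap, 54 mm across, 68 mm high, standing in the other of those two gaps; leave alone. Origin: centre of its underside
- bowl: Steel mixing bowl of potatoes, 196 mm across the rim, about 95 mm high with the potatoes, to the robot's right; leave alone. Origin: centre of its underside
- peeler: Vegetable peeler with a black handle, 160 mm long (its x), 18 mm high, lying to the robot's left; leave alone. Origin: on the counter under it, 99 mm from the handle's end
There are look-alikes about, which are no part of the job. What is shaped like the tub but pink is not meant.

How it is judged:
By the outcome, as a careful person would: the job done as asked, in the order asked, and still so for the second after the job is handed in, with the robot touching nothing.
It also fails if it takes over 72 s, if anything falls off the work surface, if the arm or the gripper's body presses on something with over 40 N, if the wrist force passes 120 N, or if a joint passes its speed limit or range.

## Working session

There is one attempt and no reset: what is moved stays moved. The work goes in short steps, Python scripts to look and compute and a tool call to move; the robot and the scene stay as the last step left them, time stands still between calls to the robot, and variables do not carry over. Pictures are saved under pics/ and viewed, at most 10 in all, crops included, and the job is handed in when it is done.

Besides the shell and the picture viewer there is one more tool, called after "Request:" by a JSON object that holds its "api" and its "payload". apply_moves: Moves the arm, as the interface text tells. Its arguments: {"type":"object","properties":{"moves":{"type":"array"}},"required":["moves"]}

```bash
mkdir -p pics; cat > h.py <<'E'
import numpy as np, cv2
from bench import ctrl
def world(cam, depth, mask):
    P=ctrl.camera_params(cam); K=np.array(P["K"]);d=np.array(P["dist"]);T=np.array(P["cam_to_world"])
    v,u=np.nonzero(mask&(depth>0)); z=depth[v,u]
    n=cv2.undistortPoints(np.stack([u,v],1).astype(float).reshape(-1,1,2),K,d).reshape(-1,2)
    p=np.c_[n*z[:,None],z]
    return p@T[:3,:3].T+T[:3,3], np.c_[u,v]
def snap(cam,name=None):
    im,de=ctrl.camera(cam)
    if name: cv2.imwrite(f"pics/{name}.png",im[:,:,::-1])
    return im,de
E
python3 - <<'E'
from h import *
for c in ("top","scene"):
    im,de=snap(c,c+"0")
    for n in ("rack","rail","tub","jar","bowl","peeler"):
        for r in ctrl.outline_of(c,n)[:4]:
            w,_=world(c,de,r["region"])
            if len(w)<5: print(c,n,r["score"],r["position"]);continue
            print(c,n,round(r["score"],2),np.round(r["position"]),len(w),"med",np.median(w,0).round(3),"lo",np.percentile(w,2,0).round(3),"hi",np.percentile(w,98,0).round(3))
o=ctrl.get_obs();print(o["time_s"],o["eef_pos"],o["eef_rot"])
E
```

```text
top rack 0.89 [337. 143.] 2953 med [ 0.641 -0.061  0.073] lo [ 0.563 -0.286  0.   ] hi [0.673 0.159 0.114]
top rail 0.71 [340. 137.] 1372 med [ 0.651 -0.065  0.08 ] lo [ 0.628 -0.276  0.075] hi [0.676 0.151 0.085]
top tub 0.97 [266. 222.] 868 med [0.44  0.119 0.055] lo [0.411 0.075 0.022] hi [0.466 0.163 0.06 ]
top tub 0.94 [210. 205.] 968 med [0.48  0.252 0.055] lo [0.435 0.212 0.001] hi [0.525 0.293 0.06 ]
top tub 0.57 [244. 278.] 904 med [0.307 0.175 0.055] lo [0.265 0.133 0.003] hi [0.349 0.223 0.061]
top tub 0.48 [342. 144.] 3055 med [ 0.643 -0.066  0.071] lo [ 0.565 -0.287 -0.001] hi [0.674 0.159 0.107]
top jar 0.79 [387. 165.] 375 med [ 0.597 -0.173  0.067] lo [ 0.577 -0.195  0.015] hi [ 0.622 -0.151  0.072]
top bowl 0.77 [473. 226.] 4803 med [ 0.453 -0.388  0.06 ] lo [ 0.366 -0.474  0.005] hi [ 0.541 -0.303  0.092]
top bowl 0.33 [344. 143.] 2864 med [ 0.644 -0.064  0.075] lo [ 0.563 -0.286  0.001] hi [0.674 0.159 0.115]
top peeler 0.74 [164. 199.] 417 med [0.495 0.397 0.013] lo [ 0.426  0.36  -0.001] hi [0.573 0.42  0.021]
scene rack 0.9 [346. 257.] 5175 med [ 0.65  -0.106  0
[... 209 characters left out ...]
0.048  0.044] lo [ 0.411 -0.062  0.   ] hi [ 0.502 -0.007  0.056]
scene tub 0.74 [386. 170.] 743 med [0.5   0.239 0.045] lo [0.439 0.155 0.001] hi [0.569 0.356 0.116]
scene tub 0.71 [320. 155.] 621 med [0.328 0.156 0.049] lo [0.27  0.128 0.001] hi [0.357 0.215 0.058]
scene jar 0.71 [303. 266.] 660 med [ 0.612 -0.185  0.065] lo [ 0.582 -0.202  0.002] hi [ 0.629 -0.13   0.069]
scene bowl 0.92 [170. 281.] 6921 med [ 0.457 -0.393  0.062] lo [ 0.365 -0.469  0.008] hi [ 0.546 -0.295  0.091]
scene peeler 0.76 [421. 160.] 287 med [0.511 0.395 0.009] lo [ 0.437  0.36  -0.001] hi [0.574 0.438 0.02 ]
0.7 [ 0.19924603 -0.53941221  0.23131811] [3.80940462e-05 9.84396001e-01 1.75967360e-01 1.92034634e-05]
```

View pics/top0.png

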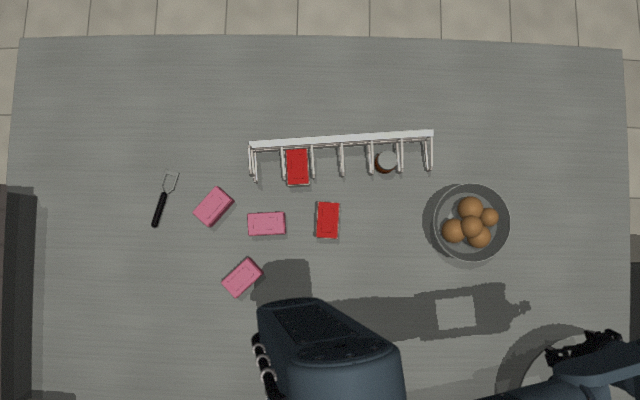

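View pics/scene0.png

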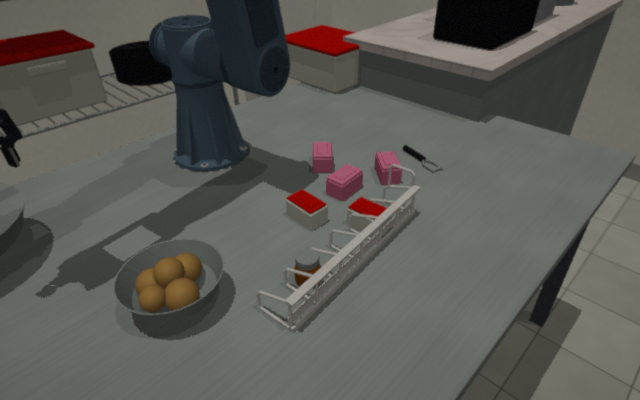

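The top view shows the rack with its loop at the left end (250,160), so rack +y is about world +y. The filed red tub is in gap 2 (297,167), the jar is in gap 5 (386,160), and the red tub to file is at (327,220). The pink look-alikes are all further left. Next I'll fit precise poses.

```bash
cat >> h.py <<'E'
def red(cam,im,de):
    hsv=cv2.cvtColor(im,cv2.COLOR_RGB2HSV).astype(int)
    m=((hsv[...,0]<6)|(hsv[...,0]>174))&(hsv[...,1]>200)&(hsv[...,2]>80)
    w,_=world(cam,de,m)
    return w[(abs(w[:,2]-.05)<.012)&(w[:,0]<.7)&(w[:,0]>.3)&(abs(w[:,1])<.3)]
def tubs(cam,im,de,x0=.55):
    w=red(cam,im,de)
    out=[]
    for s in (w[w[:,0]<x0],w[w[:,0]>=x0]):
        if len(s)<20: out.append(None);continue
        (c,sz,a)=cv2.minAreaRect((s[:,:2]*1000).astype(np.float32))
        b=cv2.boxPoints((c,sz,a)); e=b[1]-b[0]; f=b[2]-b[1]
        L=e if np.hypot(*e)>np.hypot(*f) else f
        if L[0]<0: L=-L
        out.append((np.round(c,1),np.round(sz,1),round(float(np.degrees(np.arctan2(L[1],L[0]))),1),len(s)))
    return out
E
python3 - <<'E'
from h import *
for c in ("top","scene"):
    im,de=snap(c)
    r=ctrl.outline_of(c,"rail")[0]["region"]
    w,_=world(c,de,r); w=w[(w[:,2]>.074)&(w[:,2]<.086)]*1000
    (ce,sz,a)=cv2.minAreaRect(w[:,:2].astype(np.float32))
    vx,vy,x0,y0=cv2.fitLine(w[:,:2].astype(np.float32),cv2.DIST_HUBER,0,.1,.1).ravel()
    if vy<0: vx,vy=-vx,-vy
    t=(w[:,0]-x0)*vx+(w[:,1]-y0)*vy
    lo,hi=t.min(),t.max(); m=(lo+hi)/2
    print(c,"rail len",hi-lo,"mid",x0+m*vx,y0+m*vy,"z",np.median(w[:,2]),"yaw",np.degrees(np.arctan2(-vx,vy)),ce,sz,a)
    # rack ends
    print(" tubs",tubs(c,im,de))
    for n in ("jar",):
        q,_=world(c,de,ctrl.outline_of(c,n)[0]["region"]); print(n,np.median(q,0))
E
```

```text
top rail len 444.81149823078766 mid 651.0717215011348 -62.796773024172616 z 80.04754760043176 yaw 5.176297 (651.1566162109375, -62.80149841308594) (19.422151565551758, 444.8049621582031) 5.383886814117432
 tubs [None, (array([587.8,  47.3]), array([73. , 41.7]), 5.7, 20)]
jar [ 0.5967592  -0.17236592  0.06678179]
scene rail len 455.0504693874301 mid 655.1633163927335 -60.32931223544088 z 78.94670887441617 yaw 5.1852655 (653.5776977539062, -60.47328186035156) (20.452735900878906, 455.0512390136719) 5.179238796234131
 tubs [(array([492.6, -12.4]), array([174.9,  83.1]), 30.4, 473), (array([582.7,  45.6]), array([66. , 50.4]), 5.0, 330)]
jar [ 0.61261764 -0.18644211  0.06469562]
```

```bash
python3 - <<'E'
from h import *
print(np.load if 0 else "")
im,de=snap("top")
print(im[220,327],im[167,297],im[222,266], de[220,327])
for c in ("top","scene"):
    im,de=snap(c)
    I=im.astype(int)
    m=(I[...,0]>90)&(I[...,1]<.3*I[...,0])&(I[...,2]<.3*I[...,0])
    w,_=world(c,de,m)
    w=w[(w[:,2]>.035)&(w[:,2]<.07)]*1000
    for x0,x1,y0,y1 in ((380,545,-120,60),(545,680,0,120)):
        s=w[(w[:,0]>x0)&(w[:,0]<x1)&(w[:,1]>y0)&(w[:,1]<y1)]
        print(c,len(s),np.median(s,0) if len(s) else 0, cv2.minAreaRect(s[:,:2].astype(np.float32)) if len(s)>5 else 0)
    for r in ctrl.outline_of(c,"tub"): print(r["score"],r["position"])
E
```

```text
[169  43  41] [167  43  39] [182 114 131] 1.1871741
top 657 [453.56465937 -30.45035552  55.84484016] ((486.831298828125, -12.763954162597656), (167.45196533203125, 77.78445434570312), 27.847217559814453)
top 619 [585.39437529  46.48219044  55.58121183] ((585.257080078125, 46.90269470214844), (81.58737182617188, 47.89622116088867), 4.119112968444824)
0.76 [213.0, 204.7]
0.69 [242.7, 280.3]
0.62 [328.4, 218.0]
0.62 [264.2, 220.7]
scene 450 [458.86993537 -33.99775883  54.15642584] ((488.0532531738281, -16.03863525390625), (164.30880737304688, 82.4220962524414), 27.77144432067871)
scene 368 [578.7396317   44.41843967  54.39201355] ((580.3571166992188, 44.77839660644531), (72.69133758544922, 53.45233917236328), 4.965017318725586)
0.88 [307.7, 207.5]
0.8 [322.1, 156.3]
0.71 [342.9, 181.3]
0.65 [384.3, 168.9]
```

```bash
cat >> h.py <<'E'
YAW=np.radians(5.18); XA=np.array([np.cos(YAW),np.sin(YAW)]); YA=np.array([-XA[1],XA[0]])
O=np.array([652.5,-61.5])-43*XA
def rk(p): d=np.asarray(p)[...,:2]-O; return np.stack([d@XA,d@YA],-1)
def lid(c,im,de):
    I=im.astype(int)
    m=(I[...,0]>80)&(I[...,1]<.35*I[...,0])&(I[...,2]<.35*I[...,0])
    w,_=world(c,de,m); w=w[(w[:,2]>.045)&(w[:,2]<.065)]*1000
    r=rk(w); s=r[(r[:,0]>-220)&(r[:,0]<40)&(r[:,1]>-20)&(r[:,1]<76)]
    if len(s)<10: return None
    ce,sz,a=cv2.minAreaRect(s.astype(np.float32))
    if sz[0]<sz[1]: sz=sz[::-1];a-=90
    a=(a+90)%180-90
    return np.round(ce,1),np.round(sz,1),round(a,1),np.median(s,0).round(1),len(s)
def tool(o=None):
    o=o or ctrl.get_obs(); w,x,y,z=o["eef_rot"]
    tx=np.degrees(np.arctan2(2*(x*y+w*z),1-2*(y*y+z*z)))
    p=np.array(o["eef_pos"])*1000
    return "t",round(o["time_s"],2),"rack xy",rk(p).round(1),"z",p[2].round(1),"yaw",round(tx,2),"F",np.round(o["wrist_force"],1),"open",round(o["opening"],2)
E
python3 - <<'E'
from h import *
for c in ("top","scene"):
    im,de=snap(c); print(c,lid(c,im,de))
    for n in ("jar","rail"):
        r=ctrl.outline_of(c,n)
        if r:
            q,_=world(c,de,r[0]["region"]); q=q[q[:,2]>.06]*1000;z=rk(q);print(n,z.min(0),z.max(0),np.median(z,0))
    # end dividers' top
    r=ctrl.outline_of(c,"rack")[0]["region"]; q,_=world(c,de,r); q=q*1000; z=rk(q)
    s=(q[:,2]>90);print("loop y",np.percentile(z[s,1],[5,50,95]) if s.any() else 0)
    s=(q[:,2]>35)&(z[:,0]<25)&(z[:,0]>-60)
    h=np.histogram(z[s,1],bins=np.arange(-240,245,6)); print([(int(b),int(n)) for n,b in zip(*h) if n>8])
print(tool())
E
```

```text
top (array([-152.9,   48. ]), array([84.9, 48.3]), -7.1, array([-153.3,   48.3]), 678)
jar [ -40.75041298 -131.7708136 ] [  7.33043629 -86.45287308] [ -16.93815392 -108.73530911]
rail [  32.27511873 -224.16368242] [ 52.44009622 220.76642299] [41.49889516 -1.14356225]
loop y [219.6632083  221.85412478 224.85793459]
[(-228, 13), (-222, 31), (-150, 43), (-144, 10), (-78, 46), (-6, 27), (0, 39), (72, 32), (144, 45), (216, 71), (222, 64)]
scene (array([-151.5,   47.2]), array([90.7, 51. ]), -8.9, array([-147.2,   44.8]), 458)
jar [ -35.93176287 -145.87898899] [ 15.22642751 -87.11554314] [ -11.18717296 -114.03843567]
rail [  34.672991   -226.75587418] [ 54.6768041  228.75710972] [ 45.92978666 -54.53544196]
loop y [219.17039334 221.26595598 223.55702912]
[(-228, 58), (-222, 36), (-156, 14), (-150, 74), (-78, 54), (-6, 38), (0, 10), (66, 19), (72, 42), (84, 24), (144, 39), (216, 103), (222, 33)]
('t', 1.65, 'rack xy', array([-451.5, -435. ]), 'z', np.float64(231.3), 'yaw', np.float64(20.27), 'F', array([-0.1, -0.4, -0.7]), 'open', 1.0)
```

Request:
{"api": "apply_moves", "payload": {"moves": [{"jaw": 0, "offset": [0, 0, 0], "rot": [0, 0, 7.55]}, {"jaw": 0, "offset": [0, 0, 0], "rot": [0, 0, 7.55]}, {"jaw": 0, "offset": [37, -46, 0], "rot": [0, 0, 0]}, {"jaw": 0, "offset": [37, -46, 0], "rot": [0, 0, 0]}, {"jaw": 0, "offset": [37, -46, 0], "rot": [0, 0, 0]}]}}

```text
time_s: 2.28
eef_pos: [0.298, -0.3906, 0.2313]
eef_rot: [0.0, 0.999, 0.045, 0.0]
wrist_force: [0.4, -0.1, -0.6]
opening: -0.002
grasp_force: 0.0
```

Request:
{"api": "apply_moves", "payload": {"moves": [{"jaw": 0, "offset": [37, -46, 0], "rot": [0, 0, 0]}, {"jaw": 0, "offset": [37, -46, 0], "rot": [0, 0, 0]}, {"jaw": 0, "offset": [37, -46, 0], "rot": [0, 0, 0]}, {"jaw": 0, "offset": [37, -46, 0], "rot": [0, 0, 0]}, {"jaw": 0, "offset": [37, -46, 0], "rot": [0, 0, 0]}]}}

```text
time_s: 2.9
eef_pos: [0.4618, -0.1446, 0.2317]
eef_rot: [0.0, 0.999, 0.045, 0.0]
wrist_force: [0.4, -0.6, 0.6]
opening: -0.002
grasp_force: 0.0
```

```bash
python3 -c "
from h import *
print(tool())"
```

```text
('t', 2.9, 'rack xy', array([-154.4,  -65.5]), 'z', np.float64(231.7), 'yaw', np.float64(5.17), 'F', array([ 0.4, -0.6,  0.6]), 'open', -0.0)
```

Request:
{"api": "apply_moves", "payload": {"moves": [{"jaw": 0, "offset": [36, -46, 0], "rot": [0, 0, 0]}, {"jaw": 0, "offset": [36, -46, 0], "rot": [0, 0, 0]}, {"jaw": 0, "offset": [36, -46, 0], "rot": [0, 0, 0]}, {"jaw": 0, "offset": [36, -46, 0], "rot": [0, 0, 0]}, {"jaw": 0, "offset": [36, -46, 0], "rot": [0, 0, 0]}]}}

```text
time_s: 3.52
eef_pos: [0.6203, 0.1008, 0.2314]
eef_rot: [0.0, 0.999, 0.045, 0.0]
wrist_force: [0.9, -1.3, 0.5]
opening: -0.0
grasp_force: 0.0
```

Request:
{"api": "apply_moves", "payload": {"moves": [{"jaw": 0, "offset": [15, -16, 40], "rot": [0, 0, 0]}, {"jaw": 0, "offset": [0, 0, 50], "rot": [0, 0, 0]}, {"jaw": 0, "offset": [0, 0, 40], "rot": [0, 0, 0]}, {"jaw": 0, "offset": [0, 0, 8], "rot": [0, 0, 0]}, {"jaw": 0, "offset": [0, 0, 0], "rot": [0, 0, 0]}]}}

```text
time_s: 4.15
eef_pos: [0.6333, 0.1163, 0.0939]
eef_rot: [-0.0, 0.999, 0.045, 0.0]
wrist_force: [0.6, -0.1, 0.0]
opening: -0.003
grasp_force: 0.0
```

```bash
python3 -c "
from h import *
print(tool())"
```

```text
('t', 4.15, 'rack xy', array([ 39.9, 178.8]), 'z', np.float64(93.9), 'yaw', np.float64(5.16), 'F', array([ 0.6, -0.1,  0. ]), 'open', -0.0)
```

Request:
{"api": "apply_moves", "payload": {"moves": [{"jaw": 0, "offset": [3, -6, 4], "rot": [0, 0, 0]}, {"jaw": 0, "offset": [0, 0, 3], "rot": [0, 0, 0]}, {"jaw": 0, "offset": [0, 0, 2.5], "rot": [0, 0, 0]}, {"jaw": 0, "offset": [0, 0, 2], "rot": [0, 0, 0]}, {"jaw": 0, "offset": [0, 0, 1], "rot": [0, 0, 0]}]}}

```text
time_s: 4.78
eef_pos: [0.6352, 0.1225, 0.0806]
eef_rot: [-0.0, 0.999, 0.045, -0.0]
wrist_force: [0.9, -1.4, 0.0]
opening: 0.001
grasp_force: 0.0
```

Request:
{"api": "apply_moves", "payload": {"moves": [{"jaw": 0, "offset": [0, 0, 0.5], "rot": [0, 0, 0]}, {"jaw": 0, "offset": [0, 0, 0.5], "rot": [0, 0, 0]}, {"jaw": 0, "offset": [0, 0, 0], "rot": [0, 0, 0]}, {"jaw": 0, "offset": [0, 0, 0], "rot": [0, 0, 0]}, {"jaw": 0, "offset": [0, 0, 0], "rot": [0, 0, 0]}]}}

```text
time_s: 5.4
eef_pos: [0.6354, 0.1225, 0.0801]
eef_rot: [0.0, 0.999, 0.045, 0.0]
wrist_force: [-2.7, -0.3, 5.6]
opening: 0.001
grasp_force: 2.5
```

```bash
python3 -c "
from h import *
print(tool())"
```

```text
('t', 5.4, 'rack xy', array([ 42.6, 184.8]), 'z', np.float64(80.1), 'yaw', np.float64(5.17), 'F', array([-2.7, -0.3,  5.6]), 'open', 0.0)
```

Contact is at 5.6 N over gap 1, so I'll slide to gap 3.

Request:
{"api": "apply_moves", "payload": {"moves": [{"jaw": 0, "offset": [0, 10, 0.2], "rot": [0, 0, 0]}, {"jaw": 0, "offset": [0, 15, 0], "rot": [0, 0, 0]}, {"jaw": 0, "offset": [0, 15, 0], "rot": [0, 0, 0]}, {"jaw": 0, "offset": [0, 15, 0], "rot": [0, 0, 0]}, {"jaw": 0, "offset": [0, 15, 0], "rot": [0, 0, 0]}]}}

```text
time_s: 6.02
eef_pos: [0.6423, 0.0519, 0.0801]
eef_rot: [-0.0, 0.999, 0.045, 0.001]
wrist_force: [-0.8, 4.2, 5.8]
opening: -0.003
grasp_force: 2.8
```

```bash
python3 -c "
from h import *
print(tool())"
```

```text
('t', 6.03, 'rack xy', array([ 43.1, 113.8]), 'z', np.float64(80.1), 'yaw', np.float64(5.14), 'F', array([-0.8,  4.2,  5.8]), 'open', -0.0)
```

Request:
{"api": "apply_moves", "payload": {"moves": [{"jaw": 0, "offset": [0, 16, 0], "rot": [0, 0, 0]}, {"jaw": 0, "offset": [0, 16, 0], "rot": [0, 0, 0]}, {"jaw": 0, "offset": [0, 16, 0], "rot": [0, 0, 0]}, {"jaw": 0, "offset": [0, 16, 0], "rot": [0, 0, 0]}, {"jaw": 0, "offset": [0, 12, 0], "rot": [0, 0, 0]}]}}

```text
time_s: 6.65
eef_pos: [0.6489, -0.0241, 0.0801]
eef_rot: [-0.0, 0.999, 0.045, 0.001]
wrist_force: [-1.4, 4.1, 5.7]
opening: 0.003
grasp_force: 3.1
```

Request:
{"api": "apply_moves", "payload": {"moves": [{"jaw": 0, "offset": [0, 1, 0], "rot": [0, 0, 0]}, {"jaw": 0, "offset": [0, 0, 0], "rot": [0, 0, 0]}, {"jaw": 0, "offset": [0, 0, 0], "rot": [0, 0, 0]}, {"jaw": 0, "offset": [0, 0, 0], "rot": [0, 0, 0]}, {"jaw": 0, "offset": [0, 0, 0], "rot": [0, 0, 0]}]}}

```text
time_s: 7.28
eef_pos: [0.6491, -0.0257, 0.0801]
eef_rot: [0.001, 0.999, 0.045, 0.001]
wrist_force: [-0.0, 0.2, 5.1]
opening: -0.001
grasp_force: 2.5
```

```bash
python3 -c "
from h import *
print(tool())"
```

```text
('t', 7.28, 'rack xy', array([42.9, 35.9]), 'z', np.float64(80.1), 'yaw', np.float64(5.12), 'F', array([-0. ,  0.2,  5.1]), 'open', -0.0)
```

Request:
{"api": "apply_moves", "payload": {"moves": [{"jaw": 0, "offset": [0, 0, -60], "rot": [0, 0, 0]}, {"jaw": 0, "offset": [-57, -18.5, 0], "rot": [0, 0, 0]}, {"jaw": 0, "offset": [-57, -18.5, 0], "rot": [0, 0, 0]}, {"jaw": 0, "offset": [-57, -18.5, 0], "rot": [0, 0, 0]}, {"jaw": 0, "offset": [-57, -18.5, 0], "rot": [0, 0, 0]}]}}

```text
time_s: 7.9
eef_pos: [0.4127, 0.0286, 0.1389]
eef_rot: [0.0, 0.999, 0.045, -0.0]
wrist_force: [-0.3, 0.9, 1.5]
opening: -0.001
grasp_force: 0.0
```

Request:
{"api": "apply_moves", "payload": {"moves": [{"jaw": 0, "offset": [0, 0, 40], "rot": [0, 0, 0]}, {"jaw": 0, "offset": [0, 0, 50], "rot": [0, 0, 0]}, {"jaw": 0, "offset": [0, 0, 30], "rot": [0, 0, 0]}, {"jaw": 0, "offset": [0, 0, 0], "rot": [0, 0, 0]}, {"jaw": 0, "offset": [0, 0, 0], "rot": [0, 0, 0]}]}}

```text
time_s: 8.52
eef_pos: [0.4155, 0.0287, 0.0203]
eef_rot: [0.0, 0.999, 0.045, 0.0]
wrist_force: [-0.1, -0.3, 0.2]
opening: -0.002
grasp_force: 0.0
```

```bash
python3 -c "
from h import *
print(tool())
im,de=snap('scene','s1');print(lid('scene',im,de))
im,de=snap('top');print(lid('top',im,de))"
```

```text
('t', 8.53, 'rack xy', array([-184.9,  111.2]), 'z', np.float64(20.3), 'yaw', np.float64(5.14), 'F', array([-0.1, -0.3,  0.2]), 'open', -0.0)
(array([-151. ,   47.1]), array([87.1, 52.5]), -7.4, array([-146.7,   43.9]), 448)
(array([-152.9,   48.1]), array([84.3, 48.6]), -7.6, array([-131.7,   41.1]), 331)
```

View pics/s1.png

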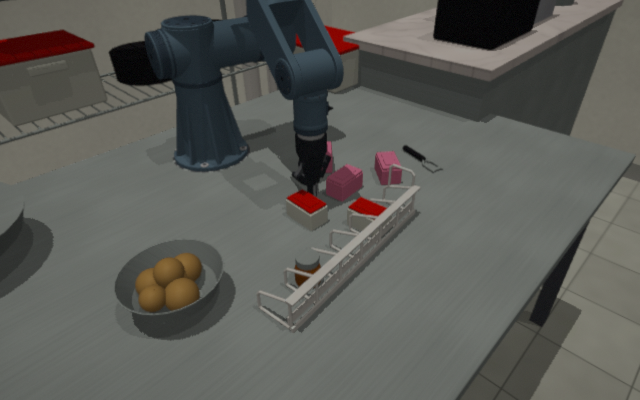

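The gripper has come down clear, between the tub (307,207) and the pink tub (344,182). I'll push the tub sideways near its outer end to straighten and centre it.

Request:
{"api": "apply_moves", "payload": {"moves": [{"jaw": 0, "offset": [0, 10, 0], "rot": [0, 0, 0]}, {"jaw": 0, "offset": [0, 6, 0], "rot": [0, 0, 0]}, {"jaw": 0, "offset": [0, 5, 0], "rot": [0, 0, 0]}, {"jaw": 0, "offset": [0, 5, 0], "rot": [0, 0, 0]}, {"jaw": 0, "offset": [0, 4, 0], "rot": [0, 0, 0]}]}}

```text
time_s: 9.25
eef_pos: [0.4172, -0.0007, 0.0194]
eef_rot: [-0.0, 0.999, 0.045, -0.0]
wrist_force: [-1.6, 2.9, 1.7]
opening: 0.001
grasp_force: 1.3
```

```bash
python3 -c "
from h import *
print(tool())
im,de=snap('scene');print(lid('scene',im,de))
im,de=snap('top');print(lid('top',im,de))"
```

```text
('t', 9.25, 'rack xy', array([-185.9,   81.8]), 'z', np.float64(19.4), 'yaw', np.float64(5.17), 'F', array([-1.6,  2.9,  1.7]), 'open', 0.0)
(array([-146.7,   39.4]), array([86.2, 53.8]), 0.7, array([-141.7,   35.3]), 436)
(array([-129.1,   39.4]), array([49.2, 42.1]), 86.1, array([-125.6,   37.1]), 271)
```

Request:
{"api": "apply_moves", "payload": {"moves": [{"jaw": 0, "offset": [0, -5, 0], "rot": [0, 0, 0]}, {"jaw": 0, "offset": [34, 0, 0], "rot": [0, 0, 0]}, {"jaw": 0, "offset": [0, 3, 0], "rot": [0, 0, 0]}, {"jaw": 0, "offset": [0, 3, 0], "rot": [0, 0, 0]}, {"jaw": 0, "offset": [0, 2, 0], "rot": [0, 0, 0]}]}}

```text
time_s: 9.98
eef_pos: [0.4508, -0.0001, 0.0194]
eef_rot: [-0.0, 0.999, 0.045, -0.0]
wrist_force: [0.5, 2.4, 1.1]
opening: 0.0
grasp_force: 1.5
```

Request:
{"api": "apply_moves", "payload": {"moves": [{"jaw": 0, "offset": [0, 0, 0], "rot": [0, 0, 0]}, {"jaw": 0, "offset": [0, -20, 0], "rot": [0, 0, 0]}, {"jaw": 0, "offset": [-50, -3, 0], "rot": [0, 0, 0]}, {"jaw": 0.3, "offset": [-50, 0, 0], "rot": [0, 0, 0]}, {"jaw": 0.3, "offset": [-10, 20, 0], "rot": [0, 0, 0]}]}}

```text
time_s: 10.6
eef_pos: [0.3372, -0.006, 0.0184]
eef_rot: [-0.001, 0.999, 0.046, -0.002]
wrist_force: [0.3, -0.1, 1.2]
opening: 0.299
grasp_force: 0.0
```

```bash
python3 -c "
from h import *
print(tool())
im,de=snap('scene');print(lid('scene',im,de))
im,de=snap('top','t2');print(lid('top',im,de))"
```

```text
('t', 10.6, 'rack xy', array([-266. ,   83.8]), 'z', np.float64(18.4), 'yaw', np.float64(5.27), 'F', array([ 0.3, -0.1,  1.2]), 'open', 0.3)
(array([-148. ,   35.5]), array([88.8, 53.4]), 0.2, array([-145.8,   34.2]), 472)
(array([-150.9,   37.3]), array([84.4, 48.2]), 1.4, array([-151. ,   37.2]), 669)
```

Request:
{"api": "apply_moves", "payload": {"moves": [{"jaw": 0.3, "offset": [0, 47, 0], "rot": [0, 0, 0]}, {"jaw": 0.3, "offset": [35, 0, 0], "rot": [0, 0, 0]}, {"jaw": 0.3, "offset": [12, 0, 0], "rot": [0, 0, 0]}, {"jaw": 0.3, "offset": [8, 0, 0], "rot": [0, 0, 0]}, {"jaw": 0.3, "offset": [8, 0, 0], "rot": [0, 0, 0]}]}}

```text
time_s: 11.32
eef_pos: [0.4074, -0.0472, 0.019]
eef_rot: [-0.001, 0.999, 0.046, -0.002]
wrist_force: [-4.3, 0.3, 2.4]
opening: 0.303
grasp_force: 1.9
```

```bash
python3 -c "
from h import *
print(tool())
im,de=snap('scene');print(lid('scene',im,de))"
```

```text
('t', 11.32, 'rack xy', array([-199.8,   36.4]), 'z', np.float64(19.0), 'yaw', np.float64(5.29), 'F', array([-4.3,  0.3,  2.4]), 'open', 0.3)
(array([-141.3,   36.7]), array([87.8, 54.7]), -0.2, array([-138.1,   33.4]), 470)
```

Request:
{"api": "apply_moves", "payload": {"moves": [{"jaw": 0.3, "offset": [12, 0, 0], "rot": [0, 0, 0]}, {"jaw": 0.3, "offset": [12, 0, 0], "rot": [0, 0, 0]}, {"jaw": 0.3, "offset": [12, 0, 0], "rot": [0, 0, 0]}, {"jaw": 0.3, "offset": [12, 0, 0], "rot": [0, 0, 0]}, {"jaw": 0.3, "offset": [10, 0, 0], "rot": [0, 0, 0]}]}}

```text
time_s: 12.0
eef_pos: [0.4674, -0.0432, 0.0196]
eef_rot: [-0.0, 0.999, 0.045, -0.0]
wrist_force: [-4.7, -0.3, 2.8]
opening: 0.3
grasp_force: 2.2
```

```bash
python3 -c "
from h import *
print(tool())
im,de=snap('scene','s3');print(lid('scene',im,de))
im,de=snap('top');print(lid('top',im,de))"
```

```text
('t', 12.0, 'rack xy', array([-139.7,   34.9]), 'z', np.float64(19.6), 'yaw', np.float64(5.18), 'F', array([-4.7, -0.3,  2.8]), 'open', 0.3)
(array([-81.2,  34.2]), array([87.5, 53.6]), 0.3, array([-78.2,  32.2]), 525)
(array([-51.3,  31.4]), array([39.7, 25.5]), 85.5, array([-49.2,  26.1]), 113)
```

View pics/s3.png

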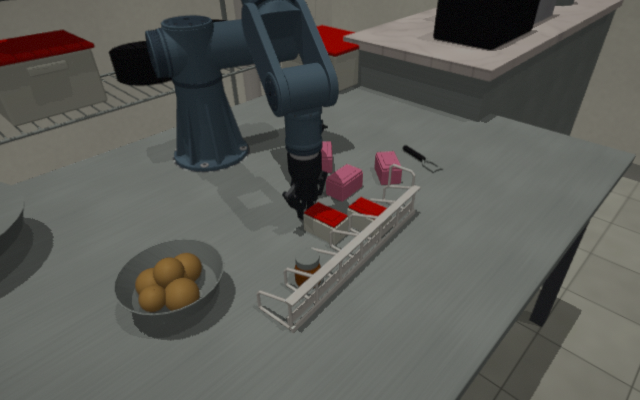

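The tub's inner end (345,215) is entering the third gap, next to the filed tub (367,208), and it is straight. I'll keep pushing, with a slight drift back to +y.

Request:
{"api": "apply_moves", "payload": {"moves": [{"jaw": 0.3, "offset": [11, -0.5, 0], "rot": [0, 0, 0]}, {"jaw": 0.3, "offset": [11, -0.5, 0], "rot": [0, 0, 0]}, {"jaw": 0.3, "offset": [11, -0.5, 0], "rot": [0, 0, 0]}, {"jaw": 0.3, "offset": [11, -0.5, 0], "rot": [0, 0, 0]}, {"jaw": 0.3, "offset": [11, 0, 0], "rot": [0, 0, 0]}]}}

```text
time_s: 12.72
eef_pos: [0.5219, -0.0362, 0.0196]
eef_rot: [-0.0, 0.999, 0.045, -0.0]
wrist_force: [-2.1, 0.1, -0.2]
opening: 0.301
grasp_force: 1.0
```

```bash
python3 -c "
from h import *
print(tool())
im,de=snap('scene');print(lid('scene',im,de))"
```

```text
('t', 12.72, 'rack xy', array([-84.7,  37. ]), 'z', np.float64(19.6), 'yaw', np.float64(5.18), 'F', array([-2.1,  0.1, -0.2]), 'open', 0.3)
(array([-26.9,  36.9]), array([85.7, 53. ]), -0.5, array([-27. ,  35.3]), 518)
```

About 16 mm remains, so I'll go in slowly and watch for the force of the back bar.

Request:
{"api": "apply_moves", "payload": {"moves": [{"jaw": 0.3, "offset": [5, 0, 0], "rot": [0, 0, 0]}, {"jaw": 0.3, "offset": [4, 0, 0], "rot": [0, 0, 0]}, {"jaw": 0.3, "offset": [3, 0, 0], "rot": [0, 0, 0]}, {"jaw": 0.3, "offset": [2, 0, 0], "rot": [0, 0, 0]}, {"jaw": 0.3, "offset": [1, 0, 0], "rot": [0, 0, 0]}]}}

```text
time_s: 13.4
eef_pos: [0.5361, -0.035, 0.0196]
eef_rot: [-0.0, 0.999, 0.045, -0.0]
wrist_force: [-3.0, 0.8, 2.9]
opening: 0.301
grasp_force: 1.9
```

Request:
{"api": "apply_moves", "payload": {"moves": [{"jaw": 0.3, "offset": [1, 0, 0], "rot": [0, 0, 0]}, {"jaw": 0.3, "offset": [0.5, 0, 0], "rot": [0, 0, 0]}, {"jaw": 0.3, "offset": [0.5, 0, 0], "rot": [0, 0, 0]}, {"jaw": 0.3, "offset": [0, 0, 0], "rot": [0, 0, 0]}, {"jaw": 0.3, "offset": [0, 0, 0], "rot": [0, 0, 0]}]}}

```text
time_s: 14.02
eef_pos: [0.5382, -0.0347, 0.0196]
eef_rot: [-0.0, 0.999, 0.045, 0.0]
wrist_force: [-2.8, -0.3, 1.4]
opening: 0.297
grasp_force: 1.2
```

```bash
python3 -c "
from h import *
print(tool())
im,de=snap('scene');print(lid('scene',im,de))"
```

```text
('t', 14.03, 'rack xy', array([-68.4,  37. ]), 'z', np.float64(19.6), 'yaw', np.float64(5.17), 'F', array([-2.8, -0.3,  1.4]), 'open', 0.3)
(array([-17.9,  36.5]), array([69.8, 52. ]), 0.6, array([-18.9,  36.3]), 414)
```

Not against the bar yet (only friction force), so I'll continue in small steps.

Request:
{"api": "apply_moves", "payload": {"moves": [{"jaw": 0.3, "offset": [0.5, 0, 0], "rot": [0, 0, 0]}, {"jaw": 0.3, "offset": [0.5, 0, 0], "rot": [0, 0, 0]}, {"jaw": 0.3, "offset": [0.5, 0, 0], "rot": [0, 0, 0]}, {"jaw": 0.3, "offset": [0, 0, 0], "rot": [0, 0, 0]}, {"jaw": 0.3, "offset": [0, 0, 0], "rot": [0, 0, 0]}]}}

```text
time_s: 14.7
eef_pos: [0.5389, -0.0347, 0.0196]
eef_rot: [-0.0, 0.999, 0.045, -0.001]
wrist_force: [-6.0, -1.0, 5.2]
opening: 0.3
grasp_force: 3.3
```

```bash
python3 -c "
from h import *
print(tool())"
```

```text
('t', 14.7, 'rack xy', array([-67.7,  36.9]), 'z', np.float64(19.6), 'yaw', np.float64(5.18), 'F', array([-6. , -1. ,  5.2]), 'open', 0.3)
```

Request:
{"api": "apply_moves", "payload": {"moves": [{"jaw": 0.3, "offset": [0.5, 0, 0], "rot": [0, 0, 0]}, {"jaw": 0.3, "offset": [0.5, 0, 0], "rot": [0, 0, 0]}, {"jaw": 0.3, "offset": [0.5, 0, 0], "rot": [0, 0, 0]}, {"jaw": 0.3, "offset": [0, 0, 0], "rot": [0, 0, 0]}, {"jaw": 0.3, "offset": [0, 0, 0], "rot": [0, 0, 0]}]}}

```text
time_s: 15.32
eef_pos: [0.5389, -0.0346, 0.0194]
eef_rot: [-0.0, 0.999, 0.045, -0.002]
wrist_force: [-12.4, -2.8, 9.6]
opening: 0.295
grasp_force: 6.3
```

```bash
python3 -c "
from h import *
print(tool())"
```

```text
('t', 15.32, 'rack xy', array([-67.7,  37. ]), 'z', np.float64(19.4), 'yaw', np.float64(5.19), 'F', array([-12.4,  -2.8,   9.6]), 'open', 0.29)
```

It has hit a hard stop: no motion while the force doubled, so the tub is home. I'll back off straight and lift away.

Request:
{"api": "apply_moves", "payload": {"moves": [{"jaw": 0.3, "offset": [-4, 0, 0], "rot": [0, 0, 0]}, {"jaw": 0.3, "offset": [-40, 0, 0], "rot": [0, 0, 0]}, {"jaw": 0.3, "offset": [-50, 0, 0], "rot": [0, 0, 0]}, {"jaw": 0.3, "offset": [-30, 0, -50], "rot": [0, 0, 0]}, {"jaw": 0.3, "offset": [0, 0, -60], "rot": [0, 0, 0]}]}}

```text
time_s: 15.95
eef_pos: [0.4149, -0.045, 0.1293]
eef_rot: [-0.001, 0.999, 0.045, -0.001]
wrist_force: [2.0, -1.3, 0.4]
opening: 0.3
grasp_force: 0.0
```

Request:
{"api": "apply_moves", "payload": {"moves": [{"jaw": 0.3, "offset": [-20, 50, -20], "rot": [0, 0, 0]}, {"jaw": 0.3, "offset": [-10, 50, 0], "rot": [0, 0, 0]}, {"jaw": 0.3, "offset": [0, 40, 0], "rot": [0, 0, 0]}, {"jaw": 0.3, "offset": [0, 0, 0], "rot": [0, 0, 0]}, {"jaw": 0.3, "offset": [0, 0, 0], "rot": [0, 0, 0]}]}}

```text
time_s: 16.58
eef_pos: [0.4005, -0.1876, 0.1495]
eef_rot: [-0.0, 0.999, 0.045, 0.0]
wrist_force: [0.5, -0.2, 0.2]
opening: 0.295
grasp_force: 0.0
```

```bash
python3 -c "
from h import *
print(tool())
im,de=snap('scene');print(lid('scene',im,de))
im,de=snap('top','t4');print(lid('top',im,de))
cv2.imwrite('pics/t4c.png',cv2.resize(im[100:300,150:450,::-1],None,fx=2.5,fy=2.5))"
```

```text
('t', 16.57, 'rack xy', array([-219.4, -102.8]), 'z', np.float64(149.5), 'yaw', np.float64(5.14), 'F', array([ 0.5, -0.2,  0.2]), 'open', 0.3)
(array([-17.8,  36.2]), array([70.3, 51.7]), 1.6, array([-19.3,  36.1]), 415)
(array([-12. ,  37.3]), array([85.5, 48.2]), -0.1, array([-12.5,  37.5]), 661)
```

View pics/t4c.png

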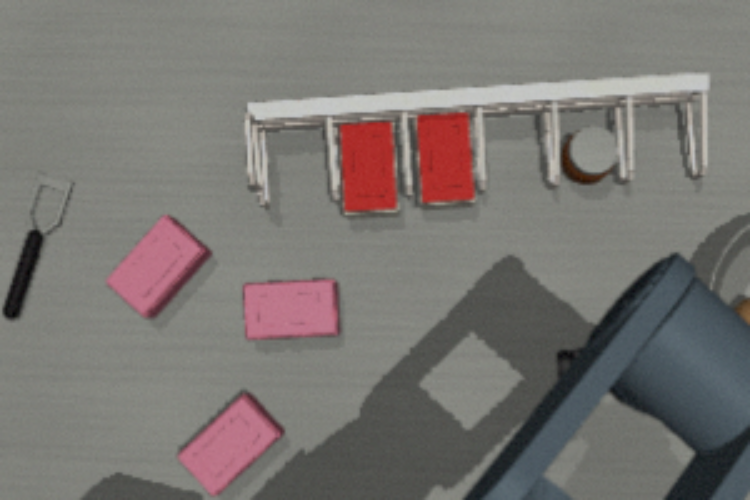

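The tub sits straight in the third gap (445,158), level with the filed tub (370,167), at rack (-12, 37). Everything else is where it was.

```bash
python3 -c "
from bench import ctrl
print(ctrl.hand_in())"
```

```text
the job is handed in; nothing more can be done
None
```

I ran the fingertip along the rail from the first gap to the third, then pushed the red-lidded tub lengthwise into the third gap until it stopped against the back bar; the last picture shows it straight in the gap with the other things in view where they were, and the job is handed in at about 17 s.

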